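Rake the brazing hearth level

ROBOT

A 6-joint arm with a two-finger parallel gripper is mounted at the origin on the work surface. World frame = base frame: x ahead of the robot, y to its left, z up, the work surface at z = 0. Lengths are in m, angles in rad, forces in N, time in s.
With the tool pointing down it reaches from about 0.3 to 0.825 m from the base axis. Payload 5.4 kg.
Tool frame: the origin (TCP) lies at the very end of the fingers, on their centre line; the grasp point (between the pads) lies 19 mm behind it (bot.grasp_offset is the distance from the TCP to the grasp point, in m); z points along the fingers, y is the direction in which the jaws open and shut (so a half turn about z gives the same grasp; the last joint's range is limited). The gripper opens to 92 mm and grips with 3 to 60 N. Pads are 20 mm wide; open, the fingers measure 128 mm over their backs; the gripper's body (75 mm by 189 mm) begins 69 mm behind the grasp point.
Start: joints at [0.941, 0.158, 1.597, -0, 1.386, -0.21], TCP at [0.234, 0.525, 0.215] pointing down, gripper open.
Joint ranges: [-2.91, 2.91], [-0.94, 2.29], [0.18, 2.7], [-1.29, 4.43], [0.17, 2.64], [-3, 3]. Speed limits (rad/s): [2.57, 2.57, 3.14, 3.14, 3.14, 3.14].

INTERFACE

Orientations are given as a rotation vector (axis times angle).
In Python, from plant import bot gives the robot as it stands. Calls block until the motion is done:
- bot.move_to(position, orientation): joint-space move of the TCP to a pose.
- bot.servo_line(position, attitude=None, rate=0.15, f_stop=None): straight line of the TCP; attitude=None keeps the orientation; rate is the mean speed in m/s. With f_stop (N) it stops when the force on the tool has changed by that much, and returns True; else False.
- bot.move_j(angles): joint-space move.
- bot.command_gripper(opening, effort=None): finger opening in m; effort is the grip in N (None keeps the last); returns when the fingers have stopped.
- bot.wait(seconds).
- bot.ik(position, orientation): joint angles nearest the present ones, or None.
- bot.capture(name): name is "side" or "top" or "wrist"; returns the picture (400x640x3 uint8, red, green, blue); there is no depth.
- bot.camera_params(name): a dict with "mtx" (3x3 intrinsics, pixels), "D" ([k1, k2, p1, p2, k3] as OpenCV has them; the pictures are not rectified), "xyz" and "attitude" of the camera in the world. Camera axes: x right, y down, z forward; pixel columns grow to the right and rows downward; lengths in m; the calibration is good to about 2 mm. A picture is of the moment at which its call begins: read the wrist's pose just before it. camera_params takes no time and is no camera call; for the wrist camera it gives the pose at the moment of the call.
A pose or a line that the arm cannot do raises bot.MotionError and nothing moves.
- bot.sign_off(): hands the job in, once; it reports no verdict.
Readings, each from a call of its own:
- bot.get_time_s(): time.
- bot.get_qpos(): joint angles.
- bot.get_qvel(): joint speeds.
- bot.get_tau(): joint torques, N m.
- bot.get_tool_pos(): TCP position.
- bot.get_orientation(): TCP orientation.
- bot.get_wrist_force(): force on the tool from outside, world axes, zero at the start.
- bot.get_ft_torque(): the same for the moment, N m.
- bot.get_gripper_width(): finger opening in m.
Only numpy, scipy, OpenCV 4.12 (cv2) and the standard library are available. Lean on these libraries where they do the work, as an engineer would, in place of code of your own. Each camera call takes 0.05 s, during which the arm holds its last target.

TASK

Take the hand rake (the tool with the steel tines, not the flat-bladed scraper) and rake the two loose firebrick lumps lying on top of the packed bed of the brazing hearth across into the bare end of the tray, so that both lie down in it and the bed is one even layer. Move the lumps only with the rake, never with the gripper or arm, and finally stand the rake upright on the bench again and let go.

Things in the scene. Friction and masses are not known exactly. Their poses are not given: they have to be found in the camera images.
- rake_grip (a point): hand rake standing on its tines: centre of its upright wooden grip, 24 (x) x 44 (y) x 56 mm tall, 130 mm above the tine tips (grip ends 25 above, 31 below). Head plate 44 (x) x 140 mm (y), 40-48 mm above the tips; 2 rows of 6 tines, outer faces at x +-20 mm, y +-70 mm. Rakes along its x, both ways alike. 0.45 kg. Left or right of the hearth; a scraper with the same grip is opposite
- hearth: fixed steel tray, 270 (x) x 200 mm (y), walls 6 mm thick, 55 high; origin: centre of its underside on the bench. Inside x -129 to 129, y -94 to 94. From x -64 to 129 a packed, immovable, level bed of firebrick, top 38 mm above the bench; from x -129 to -64 (end towards the robot) bare to the tray floor (6 mm above the bench) over the full width: the bare end
- lump_a: rough buff lump of broken firebrick, 36 x 31 x 30 mm, about 0.06 kg, origin at its centre (15 mm above its underside); starts loose on top of the packed bed, at hearth x = 0 to 45 mm, y = -40 to -26 mm, any yaw
- lump_b: rough buff lump of broken firebrick, 34 x 32 x 31 mm, about 0.06 kg, origin at its centre (15.5 mm above its underside); starts loose on top of the packed bed, at hearth x = 0 to 45 mm, y = +26 to +40 mm, any yaw
Mind the look-alikes: they are no part of the job. What is shaped like the part that bears rake_grip but green or orange is not meant.

How it is judged:
By the outcome, as a careful person would: the job done as asked, in the order asked, and still so for the second after the job is handed in, with the robot touching nothing.
It also fails if it takes over 51 s, if anything falls off the work surface, if the arm or the gripper's body presses on something with over 40 N, if the wrist force passes 120 N, or if a joint passes its speed limit or range.

## Working session

There is one attempt and no reset: what is moved stays moved. The work goes in short steps, each a Python script; the robot and the scene stay as the last script left them, time stands still between calls to the robot, and variables do not carry over. Pictures are saved under pics/ and viewed, and the job is handed in when it is done.

```bash
ls; mkdir -p pics; python3 - <<'E'
from plant import bot
import cv2
for n in("top","side","wrist"):
    im=bot.capture(n); cv2.imwrite(f"pics/{n}0.png",im[:,:,::-1])
    p=bot.camera_params(n); print(n,p)
print(bot.get_time_s(),bot.get_orientation(),bot.get_tool_pos())
E
```

```text
pics
top {'mtx': array([[362.28197144,   0.        , 316.36485572],
       [  0.        , 362.28197144, 197.39259279],
       [  0.        ,   0.        ,   1.        ]]), 'D': array([-0.08153445,  0.        ,  0.        ,  0.        ,  0.        ]), 'xyz': array([0.22303853, 0.1410917 , 1.22491317]), 'attitude': array([-2.15649049,  2.13822306, -0.17778061])}
side {'mtx': array([[422.60464375,   0.        , 319.58898803],
       [  0.        , 422.60464375, 197.45858206],
       [  0.        ,   0.        ,   1.        ]]), 'D': array([0.02271238, 0.        , 0.        , 0.        , 0.        ]), 'xyz': array([ 0.23176402, -0.75123067,  0.94502381]), 'attitude': array([-2.30778099,  0.23261192, -0.08897338])}
wrist {'mtx': array([[283.37380151,   0.        , 320.91492566],
       [  0.        , 283.37380151, 198.3955528 ],
       [  0.        ,   0.        ,   1.        ]]), 'D': array([-0.0101164,  0.       ,  0.       ,  0.       ,  0.       ]), 'xyz': array([0.17438232, 0.55116906, 0.38503515]), 'attitude': array([2.46334115, 1.59754282, 0.18752681])}
0.15 [-6.54440255e-01 -3.07212860e+00  2.01683299e-03] [0.23410988 0.52467443 0.2138728 ]
```

View pics/top0.png

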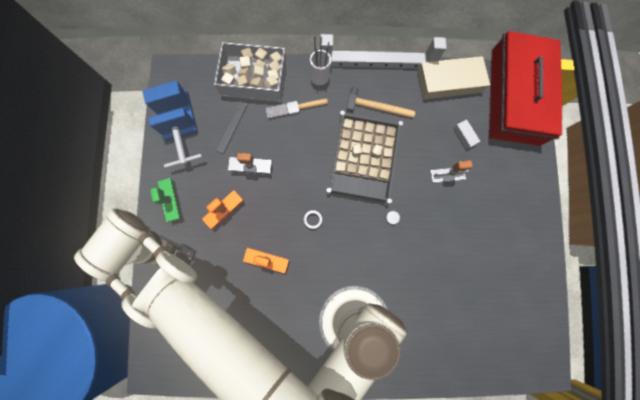

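View pics/side0.png

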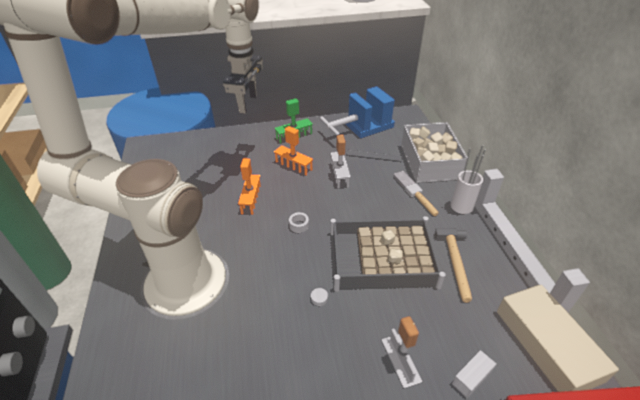

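View pics/wrist0.png

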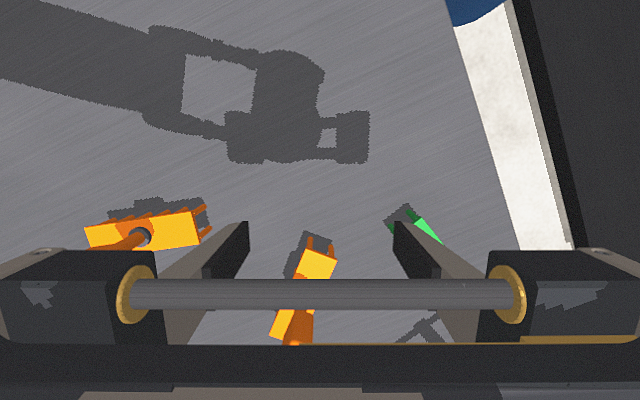

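Two brown-gripped steel tools are candidates: the left one at top (250,165) / side (341,165), and the right one at top (450,172) / side (403,360). I'll enlarge both.

```bash
python3 - <<'E'
import cv2,numpy as np
t=cv2.imread("pics/top0.png");s=cv2.imread("pics/side0.png")
f=lambda im,x,y,w=40,h=30:cv2.resize(im[y-h:y+h,x-w:x+w],(400,300),interpolation=cv2.INTER_CUBIC)
cv2.imwrite("pics/cand.png",np.vstack([np.hstack([f(t,250,165),f(t,450,172)]),np.hstack([f(s,341,165),f(s,403,350,53,40)])]))
cv2.imwrite("pics/hearth.png",cv2.resize(t[100:212,316:416],(700,784*700//700))[:600] if 0 else np.hstack([cv2.resize(t[105:210,320:412],(400,456)),cv2.resize(s[205:300,320:450],(400,292)).__class__(np.zeros(0)) if 0 else cv2.copyMakeBorder(cv2.resize(s[205:300,320:450],(400,292)),0,164,0,0,0)]))
E
```

```text
(no output)
```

View pics/cand.png

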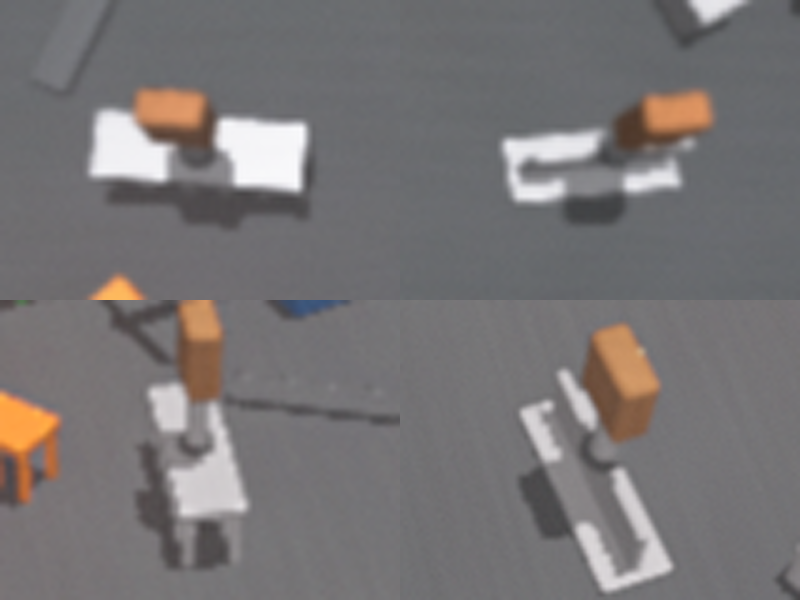

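View pics/hearth.png

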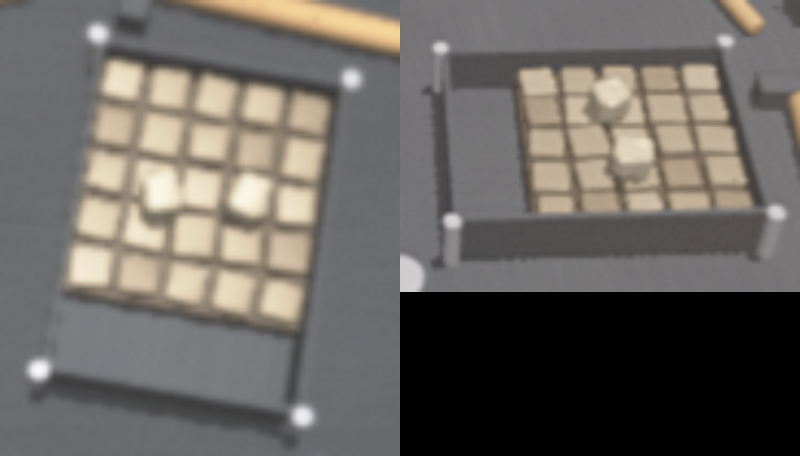

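The left tool is the rake: its plate is raised and tine legs show at its near end (crop 185–240,530). The right one is the scraper, whose flat plate sits low with no tines. The green and orange tools are look-alikes. The lumps show at top about (357,149) and (377,150). Next I localise everything.

```bash
cat > h.py <<'E'
import cv2,numpy as np
from scipy.spatial.transform import Rotation as R
from plant import bot
def ray(cam,px,p=None):
    p=p or bot.camera_params(cam)
    u=cv2.undistortPoints(np.array(px,float).reshape(-1,1,2),p["mtx"],p["D"]).reshape(-1,2)
    d=np.c_[u,np.ones(len(u))]@R.from_rotvec(p["attitude"]).as_matrix().T
    return p["xyz"],d
def plane(cam,px,z,p=None):
    o,d=ray(cam,px,p); return o+d*((z-o[2])/d[:,2])[:,None]
def tri(px1,px2,c1="top",c2="side"):
    o1,d1=ray(c1,[px1]);o2,d2=ray(c2,[px2]);d1,d2=d1[0],d2[0]
    s=np.linalg.lstsq(np.c_[d1,-d2],o2-o1,rcond=None)[0]
    a,b=o1+s[0]*d1,o2+s[1]*d2
    return (a+b)/2,np.linalg.norm(a-b)
def save(name,im): cv2.imwrite(f"pics/{name}.png",im[:,:,::-1])
def blobs(m,amin=4):
    n,l,st,c=cv2.connectedComponentsWithStats(m.astype(np.uint8)); return [(c[i].round(2),st[i][4],l==i) for i in range(1,n) if st[i][4]>=amin]
E
python3 - <<'E'
from h import *
t=cv2.imread("pics/top0.png");s=cv2.imread("pics/side0.png")
# hearth corner posts
for nm,im,b in(("top",t,(320,105,412,210)),("side",s,(325,210,450,300))):
    x0,y0,x1,y1=b; c=im[y0:y1,x0:x1].astype(int)
    m=(c.min(2)>140)&(np.ptp(c,axis=2)<22)
    for q in blobs(m,3): print(nm,q[0]+[x0,y0],q[1])
# rake plate top view
c=t[145:185,220:280].astype(int); m=(c.min(2)>150)&(np.ptp(c,axis=2)<40)
g=(c[:,:,2]-c[:,:,0]>50)
for q in blobs(m,10):print("plate",q[0]+[220,145],q[1])
for q in blobs(g,10):print("grip",q[0]+[220,145],q[1])
cv2.imwrite("pics/z.png",np.hstack([cv2.resize(t[140:190,215:285],None,fx=8,fy=8,interpolation=cv2.INTER_NEAREST)[:,:400*2]]))
cv2.imwrite("pics/z2.png",cv2.resize(s[130:195,310:370],None,fx=9,fy=9,interpolation=cv2.INTER_NEAREST))
E
```

```text
top [342.09 112.09] 22
top [400.38 122.76] 21
top [355.7 148.7] 10
top [376.   149.25] 8
top [328.56 189.41] 27
top [389.23 200.31] 26
side [425.56 217.8 ] 25
side [332.78 220.09] 23
side [442.13 273.71] 31
side [336.63 276.53] 30
side [325.88 294.81] 26
plate [234.83 164.53] 178
plate [262.28 164.94] 235
grip [243.61 156.44] 104
```

View pics/z.png

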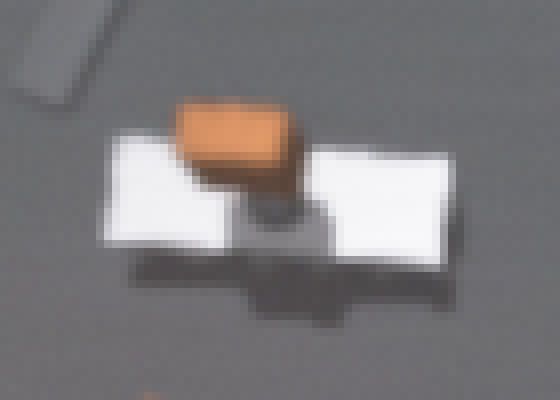

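View pics/z2.png

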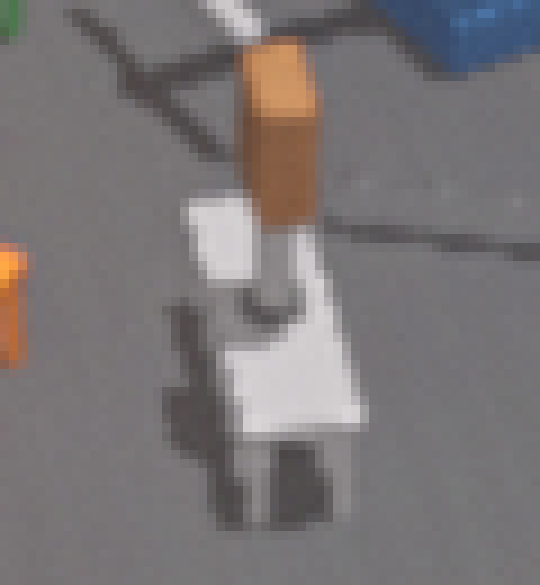

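```bash
python3 - <<'E'
from h import *
f=lambda l:np.array(l)/8+[215-.5,140-.5]
P=plane("top",f([(113,135),(455,155),(447,265),(104,243)]),.048);print(P,P.mean(0))
d=(P[0]+P[3]-P[1]-P[2])[:2]; print("long axis deg",np.degrees(np.arctan2(d[1],d[0])),np.linalg.norm(d)/2, np.linalg.norm((P[0]+P[1]-P[2]-P[3])/2))
G=plane("top",f([(178,102),(290,108),(285,170),(175,160)]),.155);print("grip",G.mean(0))
gs=lambda l:np.array(l)/9+[310-.5,130-.5]
Gs=plane("side",gs([(240,50),(302,38),(318,112),(250,118)]),.155);print("grip side",Gs.mean(0))
Ps=plane("side",gs([(185,203),(300,200),(368,418),(240,432)]),.048);print("plate side",Ps.mean(0))
T=[(342.09,112.09),(400.38,122.76),(328.56,189.41),(389.23,200.31)]
S=[(332.78,220.09)]*0+[(425.56,217.8),(442.13,273.71),(332.78,220.09),(336.63,276.53)]
for a,b in zip(T,S): print("post",*tri(a,b))
for z in (.055,.06,.065): 
    C=plane("top",T,z); e=(C[0]+C[1]-C[2]-C[3])/2; w=(C[0]+C[2]-C[1]-C[3])/2
    print(z,C.mean(0),np.degrees(np.arctan2(e[1],e[0])),np.degrees(np.arctan2(-w[0],w[1])),np.linalg.norm(e),np.linalg.norm(w))
print("lumps",plane("top",[(355.7,148.7),(376.,149.25)],.068))
# lump tri from side crop: (610,100),(633,155) on 400 crop scale
S2=[(320+210/400*130,205+85/292*95),(320+232/400*130,205+145/292*95)]
print(plane("side",S2,.068))
E
```

```text
[[0.54110645 0.4228318  0.048     ]
 [0.53355555 0.27882928 0.048     ]
 [0.48647011 0.28082804 0.048     ]
 [0.4946682  0.42436758 0.048     ]] [0.51395008 0.35171418 0.048     ]
long axis deg 86.86498150753461 0.14398651203677268 0.04679522495835109
grip [0.51252271 0.35164386 0.155     ]
grip side [0.51237763 0.34947086 0.155     ]
plate side [0.5135349  0.35165873 0.048     ]
post [0.69833254 0.04202576 0.05606377] 0.00020959381733932735
post [ 0.66365064 -0.15703072  0.05653582] 0.00028343321548743923
post [0.43013689 0.08774096 0.0566424 ] 5.992589673128698e-05
post [ 0.3958031  -0.11142024  0.05687754] 0.0001609404069047839
0.055 [ 0.54739437 -0.03491015  0.055     ] -9.661362731245998 -9.829048938101481 0.2720262211301637 0.20237579925159235
0.06 [ 0.54600813 -0.03415795  0.06      ] -9.661362731245998 -9.829048938101442 0.2708636296362633 0.2015108812234562
0.065 [ 0.54462189 -0.03340574  0.065     ] -9.661362731245998 -9.829048938101446 0.2697010381423629 0.20064596319532024
lumps [[ 0.56602606 -0.00146122  0.068     ]
 [ 0.56511004 -0.06907572  0.068     ]]
[[ 0.56861378 -0.00227884  0.068     ]
 [ 0.56525653 -0.07346109  0.068     ]]
```

```bash
cat >> h.py <<'E'
HC=np.array([.5468,-.0347]); HY=np.radians(-9.75)
RK=np.array([.5128,.3512]); RY=np.radians(-3.1)
SGN=None
def ori(yaw,s): return (R.from_euler('z',yaw+s*np.pi/2)*R.from_euler('x',np.pi)).as_rotvec()
def hp(x,y,tip): # hearth coords, tine tip height -> TCP
    c,s=np.cos(HY),np.sin(HY); return np.array([HC[0]+c*x-s*y,HC[1]+s*x+c*y,tip+.111])
E
python3 - <<'E'
from h import *
for s in(1,-1):
    for p,y in((np.r_[RK,.111],RY),(np.r_[RK,.24],RY),(hp(.092,0,.15),HY),(hp(.092,0,.041),HY),(hp(-.11,0,.041),HY)):
        q=bot.ik(p,ori(y,s)); print(s,None if q is None else np.round(q,2))
E
```

```text
1 [ 0.41  0.37  1.55 -0.    1.22  0.46]
1 [ 0.41  0.26  1.43 -0.    1.45  0.46]
1 [-0.27  0.3   1.34 -0.    1.5  -0.1 ]
1 [-0.27  0.37  1.47 -0.    1.3  -0.1 ]
1 [-0.31 -0.15  2.03 -0.    1.26 -0.14]
-1 [ 0.41  0.37  1.55  0.    1.22 -2.68]
-1 [ 0.41  0.26  1.43  0.    1.45 -2.68]
-1 None
-1 None
-1 None
```

```bash
python3 - <<'E'
from h import *
o=ori(RY,1)
bot.command_gripper(.075,35)
bot.move_to(np.r_[RK,.25],o)
p=bot.camera_params("wrist"); save("w1",bot.capture("wrist"))
print(bot.servo_line(np.r_[RK,.111],o,rate=.1,f_stop=15),bot.get_tool_pos())
save("side1",bot.capture("side"));print(bot.get_time_s())
E
```

```text
False [0.51336325 0.35148597 0.11190078]
3.4833
```

View pics/w1.png

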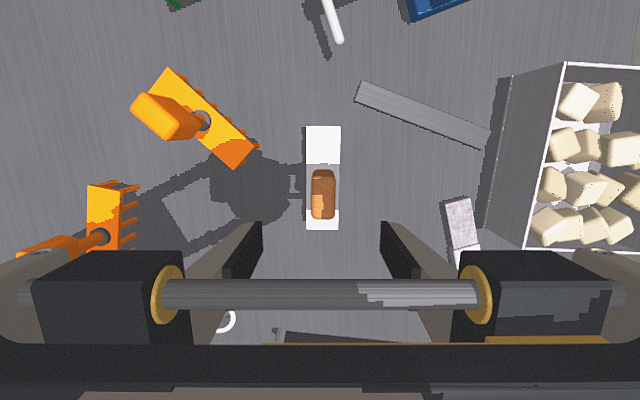

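View pics/side1.png

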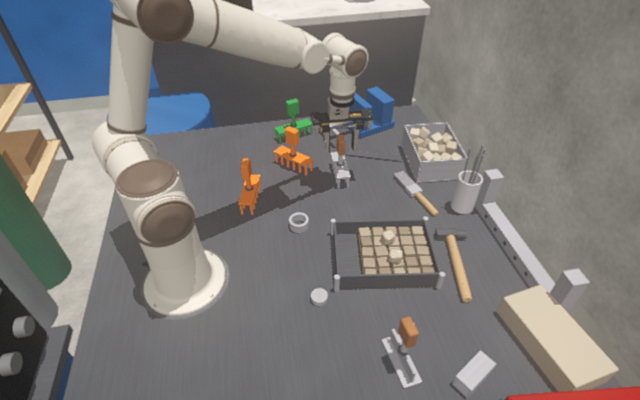

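The wrist view shows the rake's grip at (322,195), centred between the jaws with the plate square to them. I'll close the gripper and lift.

```bash
python3 - <<'E'
from h import *
o=ori(RY,1)
bot.command_gripper(.015,40); print(bot.get_gripper_width(), bot.get_tool_pos(),bot.get_wrist_force())
p=bot.get_tool_pos()
bot.servo_line(p+[0,0,.16],o,rate=.12)
print(bot.get_wrist_force(),bot.get_tool_pos())
bot.move_to(hp(.092,0,.13),ori(HY,1))
save("side2",bot.capture("side"));save("w2",bot.capture("wrist"));save("top2",bot.capture("top"));print(bot.get_tool_pos(),hp(.092,0,.13),bot.get_time_s())
E
```

```text
0.023849321337851514 [0.512885   0.35121269 0.11097659] [-0.40628989  0.60452566 -0.71765913]
[-0.42925463 -0.57114374 -4.18776926] [0.51240414 0.35099607 0.26975245]
[ 0.63757251 -0.04900273  0.24117325] [ 0.63747116 -0.05028015  0.241     ] 7.4917
```

View pics/w2.png

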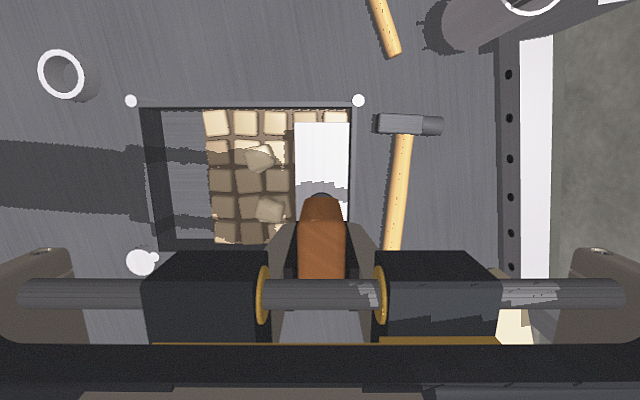

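View pics/side2.png

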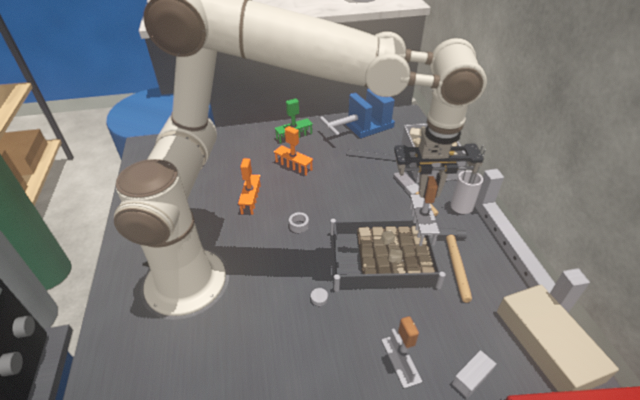

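The wrist view shows the plate square to the tray, with lumps at (260,158) and (270,208) on the robot side of it. I'll lower until it touches the bed.

```bash
python3 - <<'E'
from h import *
o=ori(HY,1)
bot.servo_line(hp(.092,0,.048),o,rate=.1)
hit=bot.servo_line(hp(.092,0,.034),o,rate=.02,f_stop=6)
z=bot.get_tool_pos(); print(hit,z,"tip",z[2]-.111,bot.get_wrist_force())
t=z[2]-.111+.0025
bot.servo_line(hp(.092,0,t),o,rate=.05); bot.wait(.1)
print(bot.get_wrist_force(),bot.get_tool_pos())
save("side3",bot.capture("side"));save("w3",bot.capture("wrist"));print(bot.get_time_s())
E
```

```text
True [ 0.63760477 -0.0502803   0.14886427] tip 0.03786426883006809 [ 0.48923198 -0.18891155  5.93989405]
[ 0.48855414 -0.38810066 -4.47114938] [ 0.63663497 -0.05007598  0.15012592]
9.4417
```

View pics/w3.png

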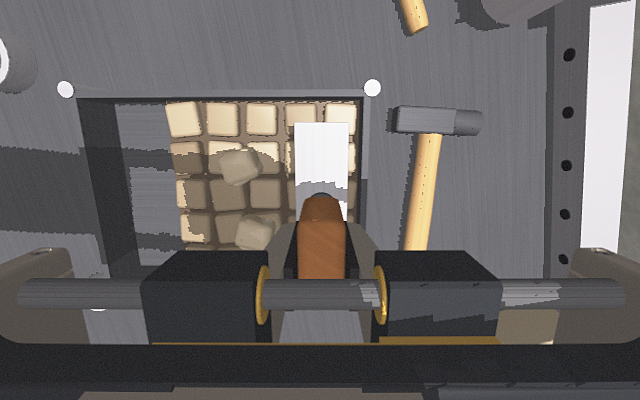

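```bash
python3 - <<'E'
from h import *
o=ori(HY,1)
t=.0403
bot.servo_line(hp(.0,0,t),o,rate=.06); print(bot.get_wrist_force(),bot.get_tool_pos()-hp(0,0,t))
save("w4",bot.capture("wrist"))
bot.servo_line(hp(-.05,0,t),o,rate=.05); print(bot.get_wrist_force())
bot.wait(.2)
save("w5",bot.capture("wrist"));save("side5",bot.capture("side"));print(bot.get_time_s())
a=cv2.imread("pics/w4.png")[60:300,:500];b=cv2.imread("pics/w5.png")[60:300,:500];cv2.imwrite("pics/w45.png",np.vstack([a,b]))
E
```

```text
[-0.11162339 -0.33302548 -4.25685284] [ 1.26885924e-04 -5.81123364e-05  1.74722863e-05]
[ 0.39925726 -0.2050573  -5.24969863]
12.625
```

View pics/w45.png

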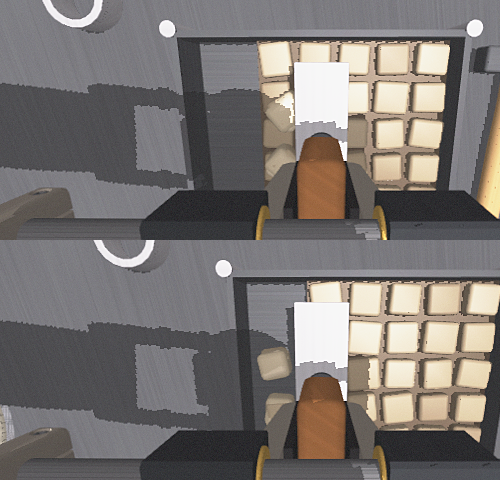

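View pics/side5.png

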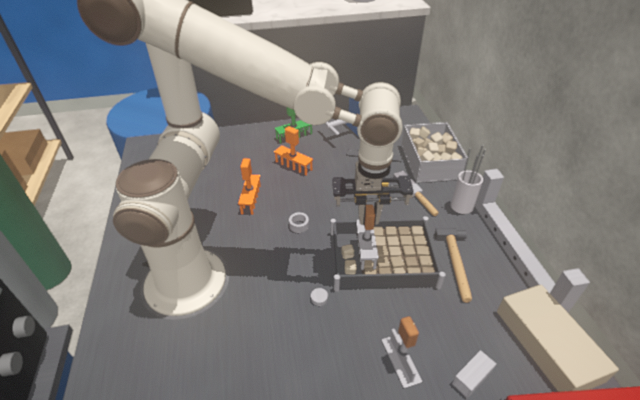

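```bash
python3 - <<'E'
import cv2,numpy as np
a=cv2.imread("pics/w5.png")[150:290,220:380];b=cv2.imread("pics/side5.png")[210:300,320:440]
cv2.imwrite("pics/z5.png",np.vstack([cv2.resize(a,(400,300)),cv2.resize(b,(400,300))]))
E
```

```text
(no output)
```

View pics/z5.png

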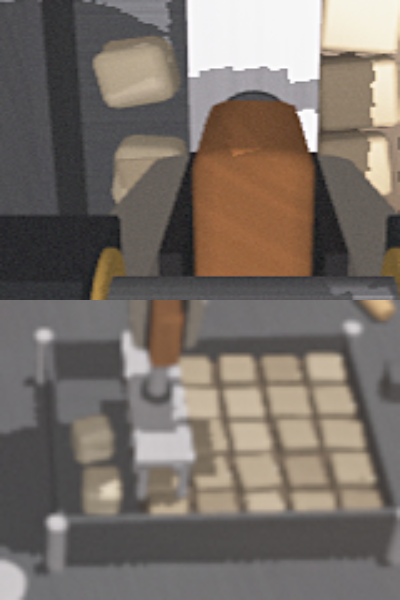

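Both lumps appear to be down in the bare end. I'll raise the rake clear and look again before putting it away.

```bash
python3 - <<'E'
from h import *
o=ori(HY,1)
bot.servo_line(hp(-.05,0,.16),o,rate=.12)
bot.move_to(np.r_[RK,.111+.12],ori(RY,1))
save("side6",bot.capture("side"));save("top6",bot.capture("top"));print(bot.get_time_s())
a=cv2.imread("pics/top6.png")[105:210,320:412];b=cv2.imread("pics/side6.png")[205:300,320:450]
cv2.imwrite("pics/z6.png",np.hstack([cv2.resize(a,(400,456)),cv2.copyMakeBorder(cv2.resize(b,(400,292)),0,164,0,0,0)]))
E
```

```text
15.2917
```

View pics/z6.png

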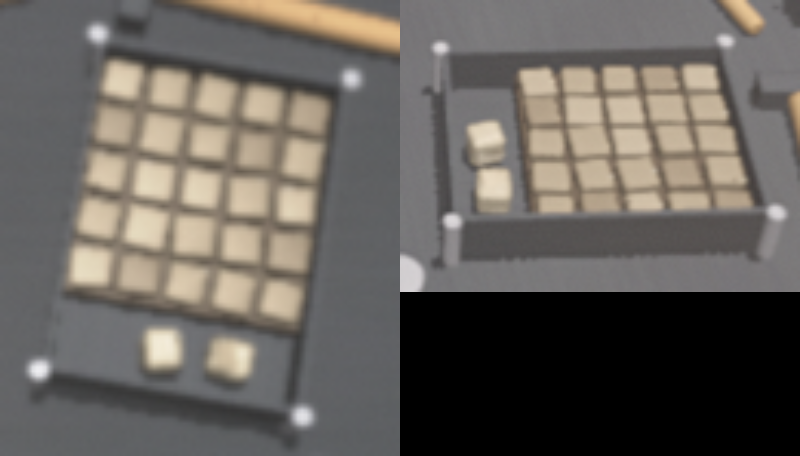

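View pics/side6.png

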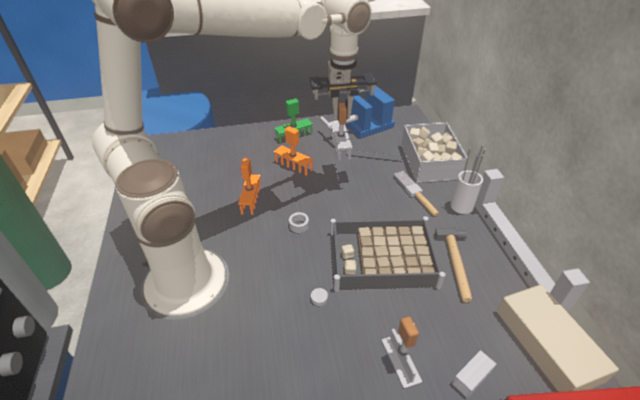

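Both lumps lie in the bare end and the bed is clear. The lump at crop (230,358) shows two tones, so I'll take a closer wrist view to check whether it lies flat.

```bash
python3 - <<'E'
from h import *
bot.move_to(hp(-.097,-.15,.13),ori(HY,1))
p=bot.camera_params("wrist");np.save("p7.npy",p,allow_pickle=True)
im=bot.capture("wrist");save("w7",im);print(bot.get_time_s(),p["xyz"])
b=cv2.imread("pics/w7.png"); cv2.imwrite("pics/z7.png",cv2.resize(b[60:260,180:460],(784,560)))
E
```

```text
17.2417 [ 0.43712217 -0.10145307  0.41226732]
```

View pics/z7.png

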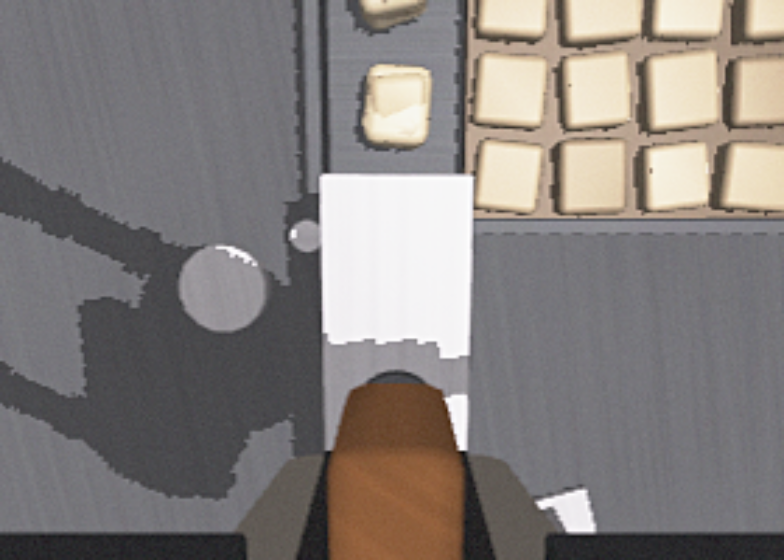

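The lump at crop (398,105) sits flat on the floor with clear space all round; the second tone is only a shadow edge. The other lump, at (390,5), is also flat. Now I'll put the rake back.

```bash
python3 - <<'E'
from h import *
o=ori(RY,1)
bot.servo_line(bot.get_tool_pos()+[0,0,.04],rate=.2)
bot.move_to(np.r_[RK,.111+.10],o)
bot.servo_line(np.r_[RK,.111+.01],o,rate=.1)
h=bot.servo_line(np.r_[RK,.111-.004],o,rate=.02,f_stop=4)
print(h,bot.get_tool_pos(),bot.get_wrist_force())
bot.command_gripper(.03,10); bot.command_gripper(.075)
bot.wait(.2); 
bot.servo_line(np.r_[RK,.26],o,rate=.12)
save("w8",bot.capture("wrist"))
bot.move_to([.35,.45,.3],o)
bot.wait(.3)
save("side8",bot.capture("side"));save("top8",bot.capture("top"));print(bot.get_time_s(),bot.get_gripper_width())
a=cv2.imread("pics/top8.png")[130:200,210:300];b=cv2.imread("pics/side8.png")[120:200,300:380]
cv2.imwrite("pics/z8.png",np.hstack([cv2.resize(a,(400,311)),cv2.resize(b,(311,311))]))
E
```

```text
True [0.51293016 0.35126189 0.11085177] [0.23279199 0.68411869 4.90261269]
25.0417 0.07512926668043783
```

View pics/z8.png

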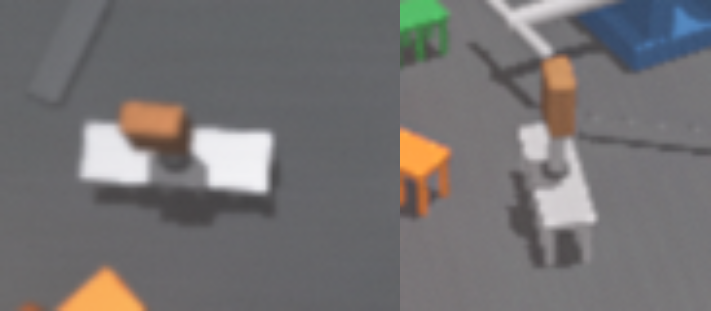

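View pics/side8.png

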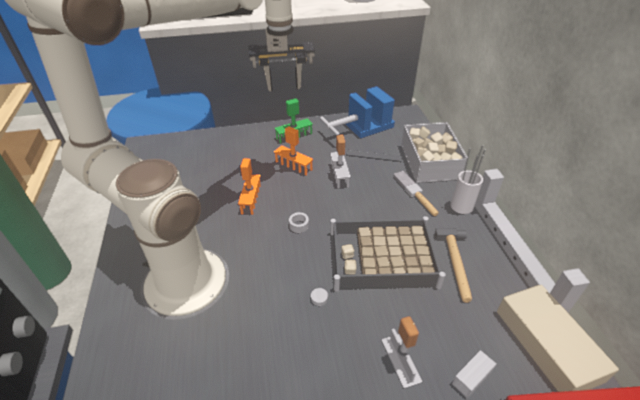

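The rake stands upright at side (341,165), both lumps lie in the bare end at side (348,258), and the gripper is clear. I'll hand the job in.

```bash
python3 -c "
from plant import bot
bot.sign_off();print(bot.get_time_s())"
```

```text
the job is handed in; nothing more can be done
the job is handed in; nothing more can be done
```

The job is done and handed in at about 25 s of the 51 s allowed. I took the steel-tined rake on the left, pulled both lumps in one stroke across the bed into the bare end, stood the rake back in its original spot and let go.

- **Lumps:** The last pictures show both flat on the tray floor, with the bed clear. A two-tone top on one lump suggested it might be tilted, but a close wrist view showed it was only a shadow edge.
- **Rake:** It stands upright on its tines. It touched the bench at the height expected, and the open gripper is well clear of it.
- **Forces:** Every wrist force I read stayed under 7 N, though I only read it at the main steps.

No check failed or disagreed.

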